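Hold the sanding wheel heavy side down

ROBOT

A 7-joint arm with a two-finger parallel gripper is mounted at the origin on the work surface. World frame = base frame: x ahead of the robot, y to its left, z up, the work surface at z = 0. Lengths are in m, angles in rad, forces in N, time in s.
With the tool pointing down it reaches from about 0.35 to 0.9 m from the base axis. Payload 19.9 kg.
Tool frame: the origin (TCP) lies at the very end of the fingers, on their centre line; the grasp point (between the pads) lies 19 mm behind it; z points along the fingers, y is the line along which they close (so a half turn about z gives the same grasp; the last joint's range is limited). The gripper opens to 85 mm and grips with 20 to 120 N. Pads are 22 mm wide; open, the fingers measure 114 mm over their backs; the gripper's body (76 mm by 85 mm) begins 54 mm behind the grasp point. The pads swing forward as they close: fully open they stand 13 mm farther back than shut.
Start: joints at [1.077, 0.417, -0.01, 1.614, 0.005, 1.111, -0.053], TCP at [0.273, -0.562, 0.231] pointing down, gripper open.
Joint ranges: [-2.81, 2.81], [-0.39, 2.02], [-1.27, 1.25], [0.06, 2.57], [-1.19, 4.33], [0.19, 2], [-2.82, 2.82]. Speed limits (rad/s): [1.89, 1.89, 2.39, 2.39, 3.01, 3.01, 3.01].

INTERFACE

Orientations are given as a unit quaternion [w, x, y, z].
In Python, from workcell import bot gives the robot as it stands. Calls block until the motion is done:
- bot.movep(position, orientation): joint-space move of the TCP to a pose.
- bot.servo_line(position, velocity=0.15, attitude=None, f_stop=None): straight line of the TCP; attitude=None keeps the orientation; velocity is the mean speed in m/s. With f_stop (N) it stops when the force on the tool has changed by that much, and returns True; else False.
- bot.goto_joints(angles): joint-space move.
- bot.open() and bot.close(effort=None): open the fingers fully, or close them until they stop; effort is the grip in N (None keeps the last).
- bot.sleep(seconds).
- bot.inverse_kinematics(position, orientation): joint angles nearest the present ones, or None.
- bot.get_obs(): the state.
- bot.read_camera(name): name is "scene" or "top"; returns the picture (384x512x3 uint8, red, green, blue); there is no depth.
- bot.camera_params(name): a dict with "fx", "fy", "cx", "cy" (pixels), "k1" (the pictures are not rectified: a ray, as slopes to the right and down, at radius r is drawn at 1 + k1 r^2 times it, then the intrinsics apply), "rvec" (rotation vector, rad) and "tvec" (3), from world to camera coordinates, as OpenCV has them. Camera axes: x right, y down, z forward; pixel columns grow to the right and rows downward; lengths in m; the calibration is good to about 2 mm. A picture is of the moment at which its call begins. camera_params takes no time and is no camera call.
A pose or a line that the arm cannot do raises bot.Unreachable and nothing moves.
- bot.finish_job(): hands the job in; it is judged then, once.
Trained networks look in the newest picture that a camera, given by its name, has taken for a name from the list of things; names that differ only in an ending like _2 or _b are one class to them, and where a whole thing is asked for, a point or a joint stands for the part that bears it (a point fixed in the world has none). Each returns a list of dicts, best first, with "conf" (0 to 1); they miss things now and then, are a little off and sometimes report something else, mostly with a low value. They report only what shows in the picture. A call takes as long as a camera call.
- bot.regions_of(target, camera): "region" (384x512 bool, what is visible of it) and "point" ([column, row] in pixels, amid what is visible of it).
The state is a dict: "time": time; "q": joint angles; "joint_velocities": joint speeds; "tau": joint torques, N m; "position": TCP position; "orientation": TCP orientation; "ft_force": force on the tool from outside, world axes, zero at the start; "ft_torque": the same for the moment, N m; "width": finger opening in m; "finger_force": force on a finger pad.
Only numpy, scipy, OpenCV 4.12 (cv2) and the standard library are available. Lean on these libraries where they do the work, as an engineer would, in place of code of your own. Each camera call takes 0.05 s, during which the arm holds its last target. There are 200 camera calls.

TASK

Swing the lamp on its arm well clear of the sanding wheel on the balancing stand. Then turn the wheel by the pins of its sprung hand cross, feeling how hard it turns one way and the other, to find its heavy side, which cannot be seen; bring the heavy side straight down and finish while still holding the wheel there in the fingers, so that I can fix a balance weight at the top. Leave the lamp clear and do not disturb the glue jar, the hammer and the wooden sole.

Things in the scene. Friction and masses are not known exactly. Their poses are not given: they have to be found in the camera images.
- axle (a point): Centre of the wheel, on its level axle, 110 mm above the bench; a fixed point of the stand: wooden board 18 mm thick fixed to the bench, two grey bearing posts at y = +85 and -85 mm from here (30 mm along x, 16 mm along y, tops 8 mm above the axle). x: level, across the axle, roughly away from the robot; y: along the axle, roughly to the robot's left; z: up.
- wheel (a joint): Turn of the wheel about its axle (y of axle), rad, no stops; growing values carry its top towards +x of axle. Four paint stripes cross the rim and run down the side faces: at 0 white is on top, yellow at the +x side, blue at the bottom, red at the -x side. Starts within 0.5 of 0. Bearings are stiff: the wheel stays where it is left.
- rim_top (a point): Fixed point of the stand at the top of the wheel's rim, 75 mm above the axle. The wheel is a disc of 150 mm diameter and 34 mm width (along y), brown abrasive rim, light wooden side faces. On its +y (left) side a dark steel hand cross of four arms turns about the same axle, one arm at each stripe, each with a steel pin: turn and hold the wheel by these pins.
- cross (a joint): Twist of the hand cross against the wheel, rad, same sense as joint wheel; 0 when let go. A torsion spring of 2.0 N m per rad (up to 0.7 either way) drives the wheel: the torque put on the wheel is 2.0 times this value, so the effort can be read, or seen as the angle between pin and stripe. Pushing the pin winds the spring until the wheel follows.
- white_pin (a point): Middle of the bare length of the pin with the white tip, 47 mm to the left (+y) of the wheel's middle plane. The pins (tips white, yellow, blue, red like the stripes) are 12 mm thick, 40 mm long, parallel to the axle, 55 mm from it. One near the top can be taken from above between fingers that close along x of axle and led in an arc, the hand kept upright.
- hub (a point): Centre of the wheel, turning with it. A weight hidden inside makes one side heavy, anywhere round the rim, not related to the stripes. Turning it slowly takes about 0.3 N m of drag, equal both ways, plus a pull P sin(d): d is how far the heavy side is past straight down in the sense of turn, P 0.21 to 0.29 N m. So drag cancels in the mean of the signed torques forward and back at one angle.
- lamp (a joint): Swing of the green lamp arm about its upright post, rad: 0 with the lamp exactly above the wheel, growing counter-clockwise seen from above (the lamp first moves towards the robot, then to the robot's right), from -0.3 to a stop at 1.9. Starts between -0.2 and 0.25; stays where it is left (about 0.25 N m of friction). Well clear of the wheel is anything above 1.1.
- lamp_grip (a point): Middle of the lamp's upright black grip, a rod of 22 mm diameter that rises 48 mm from the top of the green shade; this point is 22 mm below the rod's top and 26 mm above the shade's top (262 mm above the bench), 180 mm from the hinge. The shade is 88 mm wide and its underside hangs 15 mm above the top of the wheel.
- lamp_hinge (a point): A point on the vertical axis of the lamp arm's hinge, 222 mm above the bench, on a steel post of 16 mm diameter.
- glue_jar: Amber glass jar with brass lid, 66 mm diameter, 85 mm tall, standing loose on the bench left of the stand; origin at the middle of its underside. To be left alone.
- hammer: Hammer lying loose on the bench left of the jar, its length along its x; origin on the bench below its middle. To be left alone.
- sole: Light wooden shoe sole with two yellow strips, 219 mm long, 76 mm wide and up to 30 mm thick, lying loose on the bench beyond the stand; origin at the middle of its underside, length along its x. To be left alone.

How it is judged:
By the outcome, as a careful person would: the job done as asked, in the order asked, and still so for the second after the job is handed in, while the arm keeps its last pose, push and grip.
It also fails if it takes over 67 s, if anything falls off the work surface, if the arm or the gripper's body presses on something with over 40 N, if the wrist force passes 120 N, or if a joint passes its speed limit or range.

## Working session

There is one attempt and no reset: what is moved stays moved. The work goes in short steps, each a Python script; the robot and the scene stay as the last script left them, time stands still between calls to the robot, and variables do not carry over. Pictures are saved under pics/ and viewed, at most 10 in all, crops included, and the job is handed in when it is done.

```bash
mkdir -p pics; ls
python3 - <<'E'
from workcell import bot
import cv2,numpy as np
for n in("scene","top"):
    im=bot.read_camera(n); cv2.imwrite(f"pics/{n}0.png",cv2.cvtColor(im,cv2.COLOR_RGB2BGR))
    p=bot.camera_params(n); print(n,p)
    for t in("rim_top","hub","white_pin","lamp_grip","lamp_hinge","lamp","cross","wheel","axle","glue_jar","hammer","sole"):
        try:
            r=bot.regions_of(t,n); print(t,[(round(x["conf"],2),np.round(x["point"],1),int(x["region"].sum())) for x in r[:3]])
        except Exception as e: print(t,e)
print(bot.get_obs())
E
```

```text
pics
scene {'fx': 459.90543369952377, 'fy': 459.90543369952377, 'cx': 254.68650212861186, 'cy': 195.27594888556237, 'k1': -0.1218169467131176, 'rvec': array([ 1.5612682 ,  1.81515902, -0.92405224]), 'tvec': array([-0.07365131, -0.21451217,  1.8408111 ])}
rim_top [(0.65, array([232.7, 223.5]), 8076)]
hub [(0.94, array([247.4, 201.2]), 1337)]
white_pin [(0.6, array([254.9, 199.9]), 284), (0.29, array([232.4, 223.3]), 8119)]
lamp_grip [(0.9, array([227.2, 171.2]), 928), (0.64, array([303.8, 210.2]), 623)]
lamp_hinge [(0.81, array([232.7, 222.7]), 8358)]
lamp [(0.55, array([228.9, 170.3]), 970)]
cross [(0.56, array([256. , 190.2]), 261)]
wheel [(0.86, array([247.2, 202. ]), 1263)]
axle [(0.69, array([230.8, 228.2]), 7896)]
glue_jar [(0.58, array([308.5, 212.5]), 635)]
hammer [(0.63, array([352.8, 215.6]), 675), (0.32, array([226.3, 172. ]), 1021)]
sole [(0.96, array([262.5, 274.6]), 1693), (0.36, array([355.9, 216.9]), 597), (0.28, array([256.5, 204.8]), 297)]
top {'fx': 371.33982594905433, 'fy': 371.33982594905433, 'cx': 250.1100487349145, 'cy': 193.4211735741322, 'k1': -0.0884611402951
[... 734 characters left out ...]
1741264, -0.01029823,  1.61357517,  0.00472718,
        1.11067826, -0.05302888]), 'joint_velocities': array([-9.10267151e-04, -1.08439671e-03, -2.55965857e-04, -7.70605519e-05,
       -1.07957181e-03, -3.86059835e-04,  4.54613555e-04]), 'tau': array([-1.79552753e-04, -8.64203310e+01,  6.78192191e-01, -4.35212231e+01,
        1.92567677e-02,  2.00125687e-03,  1.84661171e-04]), 'position': array([ 0.27286298, -0.56229095,  0.23126266]), 'orientation': array([-1.54207384e-05,  9.74594439e-01,  2.23976961e-01, -3.59578399e-05]), 'ft_force': array([0.19247782, 0.6191254 , 0.59103908]), 'ft_torque': array([-0.03041079, -0.02463533,  0.00706948]), 'finger_force': 0.0, 'width': 0.08545106155943519}
```

Run:
```python
import cv2
a=cv2.imread("pics/top0.png");cv2.imwrite("pics/top0c.png",cv2.resize(a[120:320,100:366],None,fx=3,fy=3,interpolation=cv2.INTER_CUBIC))
a=cv2.imread("pics/scene0.png");cv2.imwrite("pics/scene0c.png",cv2.resize(a[130:310,160:400],None,fx=3.3,fy=3.3,interpolation=cv2.INTER_CUBIC))
```

```text
(no output)
```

View pics/top0c.png

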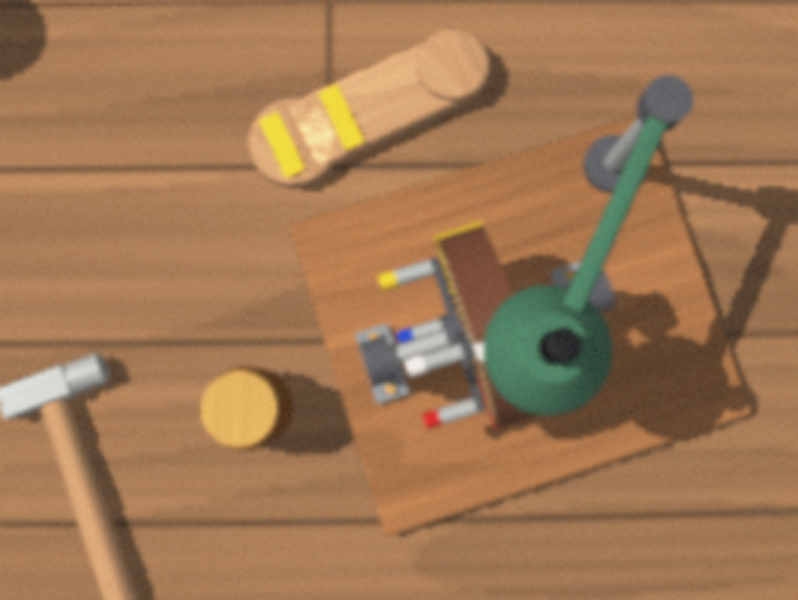

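View pics/scene0c.png

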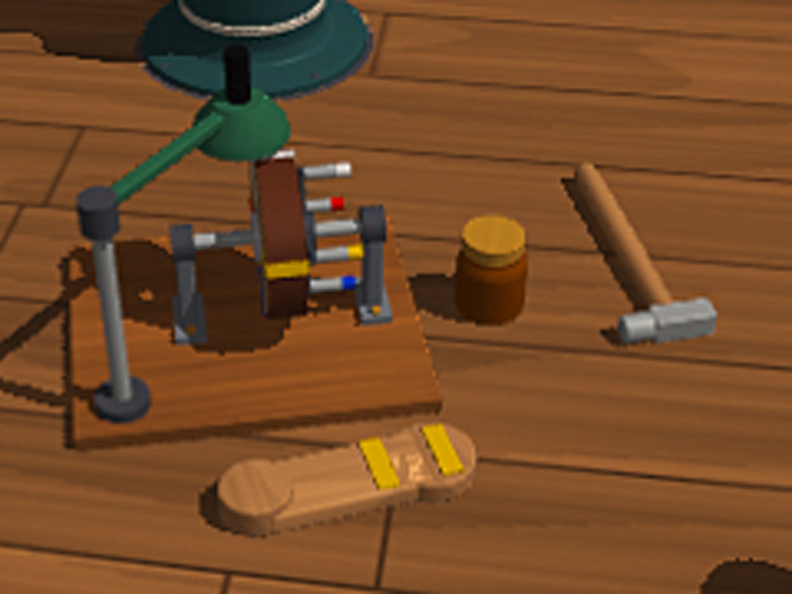

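```bash
cat > h.py <<'E'
import numpy as np,cv2
from workcell import bot
from scipy.spatial.transform import Rotation as R
from scipy.optimize import least_squares
def proj(P,n):
    p=bot.camera_params(n); P=np.atleast_2d(P)
    c=P@cv2.Rodrigues(p["rvec"])[0].T+p["tvec"]; s=c[:,:2]/c[:,2:]
    s=s*(1+p["k1"]*(s**2).sum(1,keepdims=True))
    return s*[p["fx"],p["fy"]]+[p["cx"],p["cy"]]
def tri(pt):  # {cam:pixel}
    f=lambda X:np.concatenate([(proj(X,n)-u).ravel() for n,u in pt.items()])
    return least_squares(f,[.55,-.1,.15])
def pins(a,th,off):
    c,s=np.cos(a[2]),np.sin(a[2]); out=[]
    for k in(0,np.pi/2,np.pi,-np.pi/2):
        x,z=.055*np.sin(th+k),.055*np.cos(th+k)
        out.append([a[0]+c*x-s*off,a[1]+s*x+c*off,.110+z])
    return np.array(out)
def quat(zrot): # tool down, closing (tool y) along world angle zrot
    y=np.array([np.cos(zrot),np.sin(zrot),0]); z=np.array([0,0,-1.]); x=np.cross(y,z)
    q=R.from_matrix(np.c_[x,y,z]).as_quat(); return q[[3,0,1,2]]
E
python3 - <<'E'
from h import *
T=lambda u,v:np.array([u/3+100,v/3+120]); S=lambda u,v:np.array([u/3.3+160,v/3.3+130])
t=np.array([T(415,366),T(387,281),T(404,336),T(431,419)]); s=np.array([S(343,170),S(354,252),S(349,282),S(337,204)])
pt=T(383,364);ps=S(372,212);ms=S(182,232)
def f(p):
    P=pins(p[:3],p[3],p[4])
    post=lambda y:[p[0]-np.sin(p[2])*y,p[1]+np.cos(p[2])*y,.118]
    return np.concatenate([(proj(P,"top")-t).ravel(),(proj(P,"scene")-s).ravel(),(proj(post(.085),"scene")-ps).ravel(),(proj(post(-.085),"scene")-ms).ravel(),(proj(post(.085),"top")-pt).ravel()])
r=least_squares(f,[.55,-.1,.2,0,.064],loss="soft_l1");print(r.x,np.round(r.fun,1))
for nm,d in dict(gtop={"top":T(561,345),"scene":S(237,50)},cap={"top":T(666,98),"scene":S(99,195)}).items():
    q=tri(d);print(nm,q.x,q.fun)
p=r.x
for nm,d in dict(jar={"top":T(240,408)}).items():
    print(nm,least_squares(lambda X:(proj([X[0],X[1],.085],"top")-d["top"]).ravel(),[.5,0]).x)
np.save("fit.npy",p)
E
```

```text
[ 0.51591355  0.12686764  0.29637904 -0.24464102  0.05952903] [-0.6  0.4 -0.4  0.1 -0.3  0.4 -0.5  0.3 -1.  -0.5 -0.7 -0.4 -1.2 -0.2
 -1.  -0.4 -0.4  1.2 -0.5  0.8 -2.8 -0.8]
gtop [0.49528825 0.09318327 0.28344279] [-0.48336322  0.08608109 -0.76161456 -0.075876  ]
cap [0.6557926  0.01416099 0.24195096] [-0.58263061  0.11852746 -0.76924833 -0.15886062]
jar [0.45790479 0.31171565]
```

```bash
cat >> h.py <<'E'
def best(pos,zrot):
    c=[(bot.inverse_kinematics(pos,quat(zrot+k*np.pi)),k) for k in(0,1)]
    c=[(abs(q[6]),k) for q,k in c if q is not None]
    return min(c)[1]
def st(m=""):
    o=bot.get_obs(); print(m,round(o["time"],2),np.round(o["position"],4),np.round(o["ft_force"],2),np.round(o["ft_torque"],3),round(o["width"],4),round(o["finger_force"],1)); return o
E
python3 - <<'E'
from h import *
H=np.array([.6558,.0142]); G=np.array([.4953,.0932]); L=np.hypot(*(G-H)); a0=np.arctan2(*(G-H)[::-1]); a1=np.arctan2(.127-.0142,.516-.6558)+1.55
z=.247
pt=lambda a,z=z:np.array([*(H+L*np.array([np.cos(a),np.sin(a)])),z])
for k in(0,1):
    print(k,[None if (q:=bot.inverse_kinematics(pt(a),quat(a+np.pi/2+k*np.pi))) is None else np.round(q,2) for a in(a0,a1)])
k=best(pt((a0+a1)/2),(a0+a1)/2+np.pi/2)
Q=lambda a:quat(a+np.pi/2+k*np.pi)
bot.movep(pt(a0,.34)+[-.06,-.08,.02],Q(a0)); st()
bot.movep(pt(a0,.32),Q(a0)); st()
print(bot.servo_line(pt(a0),.12,f_stop=8)); st()
bot.close(25); st("closed")
for a in np.linspace(a0,a1,8)[1:]:
    bot.servo_line(pt(a),.13,attitude=Q(a))
st("moved"); bot.open(); bot.servo_line(pt(a1,.33),.2); st()
E
```

```text
0 [array([ 0.26,  0.23, -0.58,  1.88,  0.14,  1.08, -2.4 ]), array([ 0.47,  0.3 , -0.36,  1.76,  0.12,  1.1 , -0.63])]
1 [array([ 0.47,  0.27, -0.84,  1.87,  0.23,  1.1 ,  0.66]), array([ 0.99,  0.48, -1.08,  1.75,  0.45,  1.19,  2.23])]
 3.49 [0.4354 0.0126 0.3599] [ 0.09 -0.37 -0.77] [-0.042  0.021 -0.051] 0.0853 0.0
 4.0 [0.4954 0.0932 0.3193] [ 0.31 -1.1   0.7 ] [ 0.049 -0.025  0.01 ] 0.0856 0.0
False
 4.76 [0.4956 0.0931 0.2478] [0.7  0.04 0.51] [-0.021  0.033 -0.027] 0.0855 0.0
closed 5.36 [0.4953 0.0932 0.2472] [-1.99  0.02  3.93] [-0.1    0.303 -0.029] 0.0214 25.3
moved 8.22 [ 0.5406 -0.124   0.2469] [-5.43 -7.97  6.6 ] [-1.512  0.975  0.02 ] 0.0212 25.7
 9.43 [ 0.5405 -0.1227  0.3301] [ 0.39 -0.25 -0.65] [ 0.007 -0.023  0.017] 0.085 0.0
```

Run:
```python
from h import *
q=best([.52,.17,.2],.296); print(q)
a=bot.read_camera("top")[:,:,::-1];b=bot.read_camera("scene")[:,:,::-1]
cv2.imwrite("pics/a1.png",np.hstack([cv2.resize(a[175:285,200:300],(400,440),interpolation=2),cv2.resize(b[165:275,200:300],(400,440),interpolation=2)]))
```

```text
0
```

View pics/a1.png

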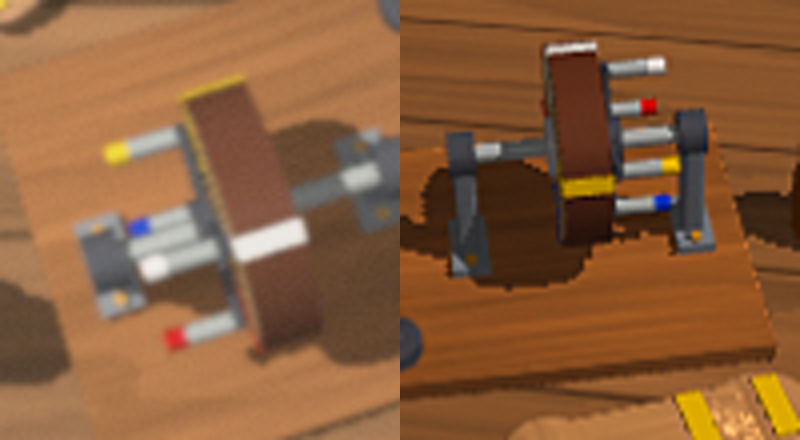

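Run:
```python
from h import *
t=np.array([(154,266),(117,153),(139,227),(175,338),(270,240)])/4+[200,175]
s=np.array([(256,65),(271,165),(263,202),(250,106),(187,187),(291,115),(60,137)])/4+[200,165]
def f(p):
    P=pins(p[:3],p[3],p[4]); c,sn=np.cos(p[2]),np.sin(p[2])
    W=lambda x,y,z:np.array([p[0]+c*x-sn*y,p[1]+sn*x+c*y,.11+z])
    k=.075; w=W(k*np.sin(p[3]),0,k*np.cos(p[3])); ye=W(k*np.cos(p[3]),0,-k*np.sin(p[3]))
    A=proj(np.vstack([P,w]),"top")-t; B=proj(np.vstack([P,ye,W(0,.085,.008),W(0,-.085,.008)]),"scene")-s
    return np.concatenate([A.ravel(),B.ravel()])
r=least_squares(f,[.516,.127,.296,-.2,.064],loss="soft_l1",f_scale=.5);p=r.x;print(p,np.round(r.fun,1))
np.save("fit.npy",p); print(pins(p[:3],p[3],.047))
```

```text
[ 0.51642013  0.12726603  0.29149303 -0.23755633  0.05870338] [-0.7  0.2 -0.4 -0.  -0.2  0.4 -0.6  0.1 -1.6  0.  -1.1  0.1 -1.4  0.
 -1.4 -0.1 -1.4  0.  -0.1 -0.5 -0.3  1.9 -0.2  1.8]
[[0.49051608 0.16856377 0.16345538]
 [0.55411355 0.18764552 0.12294306]
 [0.51531021 0.17600299 0.05654462]
 [0.45171274 0.15692123 0.09705694]]
```

```bash
cat >> h.py <<'E'
p=np.load("fit.npy") if __import__("os").path.exists("fit.npy") else None
if p is not None:
    AX=np.array([p[0],p[1],.110]); PSI=p[2]; X=np.array([np.cos(PSI),np.sin(PSI),0]); Y=np.array([-np.sin(PSI),np.cos(PSI),0]); Z=np.array([0,0,1.])
QW=None
def tcp(phi,dz=0,off=.047): return AX+.055*(np.sin(phi)*X+np.cos(phi)*Z)+off*Y-(.019-dz)*Z
def samp(n=6,dt=.04):
    F=[];M=[];P=[]
    for _ in range(n):
        bot.sleep(dt);o=bot.get_obs();F.append(o["ft_force"]);M.append(o["ft_torque"]);P.append(o["position"])
    return np.mean(F,0),np.mean(M,0),np.mean(P,0),o["time"]
def tq(F,P,phi):
    r=P+.019*Z-AX; f=-F; return (r@Z)*(f@X)-(r@X)*(f@Z)
def grab(phi,eff=25):
    q=quat(PSI)
    bot.movep(tcp(phi,.08),q)
    F0,M0,_,_=samp(10,.03)
    hit=bot.servo_line(tcp(phi),.12,f_stop=8)
    bot.close(eff); st(f"grab hit={hit}")
    np.save("f0.npy",np.r_[F0,M0]); return F0,M0
def go(phi,now,v=.05,rec=True,step=.2):
    n=max(1,int(np.ceil(abs(phi-now)/step-1e-6)))
    for a in np.linspace(now,phi,n+1)[1:]: bot.servo_line(tcp(a),v)
    if not rec: return
    b=np.load("f0.npy"); F,M,P,t=samp(); F=F-b[:3];M=M-b[3:]
    r=P+.019*Z-AX; ph=np.arctan2(r@X,r@Z)
    print(f"t={t:.1f} phi={ph:.3f} R={1e3*np.hypot(r@X,r@Z):.1f} T={tq(F,P,phi):.3f} M.y={M@Y:.3f} Fx={F@X:.2f} Fy={F@Y:.2f} Fz={F[2]:.2f}")
    return ph,tq(F,P,phi),M@Y,np.sign(phi-now)
E
python3 - <<'E'
from h import *
bot.movep(AX+[-.05,-.02,.22],quat(PSI))
grab(p[3]); now=p[3]; L=[]
L.append(go(now+1e-4,now))
for a in(.1,.3,.5,.7,.85,.4,.2,0,-.2):
    L.append(go(a,now));now=a
np.save("L1.npy",L)
E
```

```text
grab hit=False 12.87 [0.4906 0.1686 0.1445] [ 0.26 -0.4   2.47] [-0.15  -0.052  0.089] 0.0113 24.3
t=13.4 phi=-0.236 R=55.0 T=-0.045 M.y=-0.008 Fx=0.03 Fy=-0.88 Fz=3.34
t=14.3 phi=0.097 R=55.0 T=0.207 M.y=0.719 Fx=-3.18 Fy=-0.57 Fz=6.09
t=14.9 phi=0.295 R=54.8 T=0.136 M.y=0.559 Fx=-2.23 Fy=0.16 Fz=1.20
t=15.5 phi=0.497 R=54.9 T=0.174 M.y=0.700 Fx=-2.98 Fy=1.05 Fz=1.13
t=16.1 phi=0.697 R=55.1 T=0.188 M.y=0.634 Fx=-2.45 Fy=0.51 Fz=2.39
t=16.7 phi=0.847 R=55.0 T=0.214 M.y=0.797 Fx=-2.91 Fy=0.65 Fz=2.63
t=17.9 phi=0.416 R=56.0 T=-0.478 M.y=-1.706 Fx=8.25 Fy=0.49 Fz=-2.45
t=18.5 phi=0.234 R=56.7 T=-0.559 M.y=-2.428 Fx=10.86 Fy=-0.01 Fz=3.02
t=19.1 phi=0.057 R=57.3 T=-0.664 M.y=-2.708 Fx=12.45 Fy=-1.22 Fz=14.61
t=19.8 phi=-0.145 R=56.4 T=-0.636 M.y=-2.147 Fx=9.36 Fy=-1.13 Fz=13.97
```

Run:
```python
from h import *
a=go(1.0,-.2,.08); w=a[0]-a[1]/2+.03
bot.open(); bot.servo_line(tcp(1.0,.08),.15)
ph=w-np.pi/2; print("w",w,ph)
grab(ph,20); now=ph; L=[]
L.append(go(now+1e-4,now))
for b in(-.4,-.2,0,.2,.35,.5,.1,-.1,-.3):
    L.append(go(b,now));now=b
np.save("L2.npy",L)
```

```text
t=21.7 phi=0.995 R=54.9 T=0.161 M.y=0.318 Fx=-1.17 Fy=0.91 Fz=2.74
w 0.9449079694449869 -0.6258883573499097
grab hit=False 25.32 [0.472  0.1629 0.1357] [-2.06 -1.27  4.02] [-0.304  0.418  0.039] 0.0111 20.1
t=25.8 phi=-0.626 R=55.1 T=-0.029 M.y=0.656 Fx=-3.15 Fy=-0.97 Fz=5.26
t=26.6 phi=-0.417 R=55.4 T=0.329 M.y=2.755 Fx=-12.76 Fy=-1.02 Fz=14.16
t=27.2 phi=-0.210 R=55.1 T=0.333 M.y=1.861 Fx=-8.41 Fy=-0.02 Fz=10.43
t=27.9 phi=-0.009 R=55.0 T=0.375 M.y=1.597 Fx=-6.90 Fy=-0.12 Fz=8.03
t=28.5 phi=0.193 R=54.9 T=0.402 M.y=1.440 Fx=-6.02 Fy=-0.32 Fz=7.35
t=29.0 phi=0.344 R=54.9 T=0.438 M.y=1.355 Fx=-6.05 Fy=-0.31 Fz=6.77
t=29.6 phi=0.493 R=54.6 T=0.408 M.y=1.321 Fx=-5.93 Fy=0.00 Fz=4.75
t=30.6 phi=0.118 R=55.8 T=-0.276 M.y=-1.192 Fx=5.45 Fy=0.07 Fz=3.91
t=31.2 phi=-0.072 R=55.9 T=-0.344 M.y=-1.277 Fx=5.56 Fy=-0.52 Fz=8.39
t=31.8 phi=-0.276 R=55.4 T=-0.340 M.y=-0.981 Fx=4.46 Fy=-0.19 Fz=6.76
```

```bash
cat > fit.py <<'E'
from h import *
import sys
def load(f,off,skip): 
    a=np.load(f); return [(r[0]+off,r[1],r[3]) for i,r in enumerate(a) if i not in skip]
def fit(rows,verbose=True):
    d=np.array(rows); ph,T,s=d.T; df=.05
    w=ph-(T-s*df)/2
    f=lambda q:np.r_[(T-s*q[0]-q[1]*np.sin(w-q[2]))/.03,(q[1]-.25)/.03]
    r=least_squares(f,[.35,.25,1.4],loss="soft_l1"); J=r.jac; c=np.sqrt(np.diag(np.linalg.inv(J.T@J)))
    if verbose: print(np.round(r.x,3),"+-",np.round(c,3)); print(np.round(np.c_[w,T,f(r.x)[:-1]*.03],3).tolist())
    return r.x
if __name__=="__main__":
    w_=load("L1.npy",0,[0,1]); r_=load("L2.npy",np.pi/2,[0,1])
    fit(w_);fit(r_);fit(w_+r_)
E
python3 fit.py
```

```text
[0.371 0.264 1.352] +- [0.015 0.027 0.15 ]
[[0.252, 0.136, 0.001], [0.435, 0.174, 0.013], [0.629, 0.188, -0.008], [0.765, 0.214, -0.01], [0.631, -0.478, 0.066], [0.488, -0.559, 0.012], [0.364, -0.664, -0.073], [0.148, -0.636, -0.019]]
[0.365 0.229 1.416] +- [0.014 0.035 0.066]
[[1.219, 0.333, 0.013], [1.399, 0.375, 0.014], [1.588, 0.402, -0.003], [1.721, 0.438, 0.004], [1.885, 0.408, -0.061], [1.802, -0.276, 0.003], [1.646, -0.344, -0.03], [1.44, -0.34, 0.02]]
[0.369 0.247 1.429] +- [0.01  0.015 0.051]
[[0.252, 0.136, -0.005], [0.435, 0.174, 0.012], [0.629, 0.188, -0.004], [0.765, 0.214, -0.003], [0.631, -0.478, 0.068], [0.488, -0.559, 0.01], [0.364, -0.664, -0.079], [0.148, -0.636, -0.03], [1.219, 0.333, 0.016], [1.399, 0.375, 0.013], [1.588, 0.402, -0.006], [1.721, 0.438, -0.002], [1.885, 0.408, -0.07], [1.802, -0.276, 0.003], [1.646, -0.344, -0.028], [1.44, -0.34, 0.027]]
```

```bash
sed -i 's/def samp(n=6/def samp(n=10/' h.py
python3 - <<'E'
from h import *
from fit import fit,load
now=-.3; L=[]
for b in(-.45,-.6,-.2,-.1,0,.1,.2,-.2,-.3,-.4):
    L.append(go(b,now,.06));now=b
np.save("L3.npy",L)
h=np.pi/2
w_=load("L1.npy",0,[0,1]); r_=load("L2.npy",h,[0,1]); s_=load("L3.npy",h,[])
fit(s_); fit(r_+s_); fit(w_+r_+s_)
E
```

```text
t=32.5 phi=-0.423 R=55.2 T=-0.404 M.y=-1.163 Fx=5.33 Fy=0.02 Fz=5.98
t=33.2 phi=-0.571 R=54.9 T=-0.443 M.y=-1.244 Fx=5.47 Fy=-0.03 Fz=6.40
t=34.3 phi=-0.213 R=55.4 T=0.353 M.y=2.098 Fx=-9.43 Fy=-0.07 Fz=13.48
t=35.0 phi=-0.114 R=55.2 T=0.377 M.y=1.767 Fx=-8.03 Fy=0.38 Fz=10.04
t=35.6 phi=-0.014 R=55.0 T=0.359 M.y=1.505 Fx=-6.62 Fy=-0.03 Fz=6.89
t=36.3 phi=0.086 R=54.8 T=0.357 M.y=1.350 Fx=-6.09 Fy=0.30 Fz=5.09
t=37.0 phi=0.187 R=54.8 T=0.417 M.y=1.455 Fx=-6.43 Fy=0.21 Fz=6.90
t=38.0 phi=-0.182 R=55.3 T=-0.318 M.y=-1.016 Fx=4.69 Fy=0.05 Fz=6.26
t=38.7 phi=-0.274 R=55.3 T=-0.431 M.y=-1.379 Fx=6.05 Fy=0.09 Fz=7.31
t=39.4 phi=-0.374 R=55.2 T=-0.455 M.y=-1.439 Fx=6.25 Fy=-0.26 Fz=6.65
[0.39  0.239 1.463] +- [0.014 0.032 0.062]
[[1.324, -0.404, 0.019], [1.196, -0.443, 0.01], [1.207, 0.353, 0.024], [1.293, 0.377, 0.028], [1.403, 0.359, -0.016], [1.504, 0.357, -0.043], [1.574, 0.417, 0.0], [1.523, -0.318, 0.057], [1.487, -0.431, -0.048], [1.4, -0.455, -0.05]]
[0.378 0.231 1.449] +- [0.01  0.031 0.043]
[[1.219, 0.333, 0.008], [1.399, 0.375, 0.008], [1.588, 0.402, -0.008], [1.721, 0.438, -0.00
[... 295 characters left out ...]
-0.431, -0.062], [1.4, -0.455, -0.065]]
[0.376 0.247 1.448] +- [0.008 0.015 0.039]
[[0.252, 0.136, -0.01], [0.435, 0.174, 0.007], [0.629, 0.188, -0.008], [0.765, 0.214, -0.006], [0.631, -0.478, 0.078], [0.488, -0.559, 0.02], [0.364, -0.664, -0.069], [0.148, -0.636, -0.021], [1.219, 0.333, 0.013], [1.399, 0.375, 0.011], [1.588, 0.402, -0.009], [1.721, 0.438, -0.005], [1.885, 0.408, -0.074], [1.802, -0.276, 0.015], [1.646, -0.344, -0.016], [1.44, -0.34, 0.038], [1.324, -0.404, 0.003], [1.196, -0.443, -0.005], [1.207, 0.353, 0.036], [1.293, 0.377, 0.039], [1.403, 0.359, -0.006], [1.504, 0.357, -0.033], [1.574, 0.417, 0.009], [1.523, -0.318, 0.04], [1.487, -0.431, -0.065], [1.4, -0.455, -0.067]]
```

Run:
```python
from h import *
go(.05,-.4,.06); go(-.11,.05,.06)
a=bot.read_camera("top")[:,:,::-1];b=bot.read_camera("scene")[:,:,::-1]
cv2.imwrite("pics/a2.png",np.hstack([cv2.resize(a[175:285,200:300],(400,440),interpolation=2),cv2.resize(b[165:275,200:300],(400,440),interpolation=2)]))
c,sn=np.cos(PSI),np.sin(PSI)
for off,k in((0,.075),(.047,.055)):   # expected pixels in crops for w=1.45: red(top), white(+x)
    for nm,an in(("red",1.45-np.pi/2),("white",1.45),("yellow",1.45+np.pi/2)):
        P=AX+k*(np.sin(an)*X+np.cos(an)*Z)+off*Y
        print(off,nm,(proj(P,"top")-[200,175])*4,(proj(P,"scene")-[200,165])*4+[400,0])
```

```text
t=40.6 phi=0.033 R=54.8 T=0.405 M.y=1.568 Fx=-7.05 Fy=-0.03 Fz=10.40
t=41.4 phi=-0.107 R=55.0 T=-0.116 M.y=-0.474 Fx=1.84 Fy=0.46 Fz=2.58
0 red [[258.83273081 223.81070525]] [[570.62347908  51.74371281]]
0 white [[204.78817527  86.66302209]] [[587.05893299 195.94606567]]
0 yellow [[232.48450888 207.04129564]] [[579.95823999 227.39407863]]
0.047 red [[168.93088816 248.42642274]] [[636.62618     70.36651225]]
0.047 white [[135.09021039 145.82432351]] [[649.47956251 174.65813843]]
0.047 yellow [[160.26645197 232.73930476]] [[640.86224135 198.97797152]]
```

View pics/a2.png

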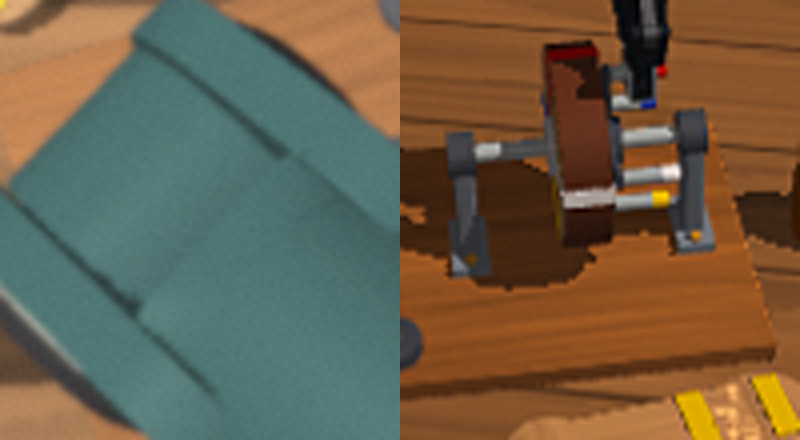

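Run:
```python
from h import *
b=np.load("f0.npy"); now=-.11; D=[]
def rd(phi,s,n=14):
    F,M,P,t=samp(n,.03); F=F-b[:3]; M=M-b[3:]; r=P+.019*Z-AX; T=tq(F,P,phi); ph=np.arctan2(r@X,r@Z)
    D.append((ph+np.pi/2,T,M@Y,F@X,s)); 
for a,s in((-.3,0),(-.42,-1),(-.48,-1),(-.2,0),(.0,1),(.06,1),(.12,1),(-.12,0),(-.22,-1),(-.28,-1),(-.34,-1)):
    go(a,now,.06,rec=False); now=a
    if s: rd(a,s)
D=np.array(D); np.save("D.npy",D); print(np.round(D,3).tolist())
for h in(.21,.215,.22):
    Tp=D[:,1]-(D[:,2]+h*D[:,3])
    for nm,T,df in(("T",D[:,1],.07),("Tp",Tp,0)):
        s=D[:,4]; w=D[:,0]-(T-s*df)/2
        r=least_squares(lambda q:T-s*q[0]-.25*np.sin(w-q[1]),[.35,1.45]); print(h,nm,r.x,np.round(r.fun,3))
print(bot.get_obs()["time"])
```

```text
[[1.167, -0.418, -1.424, 6.374, -1.0], [1.112, -0.498, -1.729, 8.003, -1.0], [1.551, 0.374, 1.545, -7.033, 1.0], [1.607, 0.426, 1.677, -7.488, 1.0], [1.666, 0.43, 1.682, -7.298, 1.0], [1.375, -0.409, -1.57, 7.167, -1.0], [1.321, -0.449, -1.49, 6.761, -1.0], [1.264, -0.483, -1.663, 7.194, -1.0]]
0.21 T [0.43100865 1.52182668] [ 0.058 -0.019 -0.026  0.018  0.008  0.016 -0.015 -0.039]
0.21 Tp [0.33187989 1.57428364] [ 0.059 -0.059  0.019  0.021 -0.039 -0.005 -0.031  0.037]
0.215 T [0.43100865 1.52182668] [ 0.058 -0.019 -0.026  0.018  0.008  0.016 -0.015 -0.039]
0.215 Tp [0.37225214 1.57229349] [ 0.063 -0.064  0.017  0.022 -0.039 -0.006 -0.029  0.037]
0.22 T [0.43100865 1.52182668] [ 0.058 -0.019 -0.026  0.018  0.008  0.016 -0.015 -0.039]
0.22 Tp [0.41262605 1.57034702] [ 0.067 -0.069  0.016  0.023 -0.039 -0.006 -0.027  0.036]
48.6833
```

Run:
```python
from h import *
from fit import load
b=np.load("f0.npy")
go(.105,-.34,.06,rec=False); go(-.07,.105,.06,rec=False)
bot.open(); bot.servo_line(tcp(-.07,.05),.15)
F,M,P,_=samp(50,.02); d=F-b[:3]; dM=M-b[3:]; print("dFx",d@X,"dFz",d[2],"dMy",dM@Y)
bot.servo_line(tcp(-.07),.12,f_stop=10); bot.close(25); st("regrip")
D=np.load("D.npy"); A=np.array(load("L2.npy",np.pi/2,[0,1])+load("L3.npy",np.pi/2,[]))
LM=np.r_[np.load("L2.npy")[2:,2],np.load("L3.npy")[:,2],D[:,2]]-dM@Y
ph=np.r_[A[:,0],D[:,0]];T=np.r_[A[:,1],D[:,1]];s=np.r_[A[:,2],D[:,4]]
T=T+.055*(np.cos(ph-np.pi/2)*(d@X)-np.sin(ph-np.pi/2)*d[2])
w=ph-(T-s*.07)/2
for k in(slice(0,8),slice(8,18),slice(18,None),slice(None)):
    r=least_squares(lambda q:(T-s*q[0]-.25*np.sin(w-q[1]))[k],[.35,1.45]); print("T",r.x)
Fx=D[:,3]-d@X
for h in(.21,.22):
    Tp=T[18:]-(LM[18:]+h*Fx); ww=D[:,0]-Tp/2
    print("Tp",least_squares(lambda q:Tp-s[18:]*q[0]-.25*np.sin(ww-q[1]),[.35,1.45]).x)
print(bot.get_obs()["time"])
```

```text
dFx -0.0573623346305078 dFz 0.03538694575968432 dMy 0.01084815348839276
regrip 53.1 [0.4995 0.1712 0.1461] [ 1.55 -0.37  3.8 ] [-0.078 -0.191  0.084] 0.0108 24.4
T [0.36107211 1.46170453]
T [0.38715815 1.48008031]
T [0.43052871 1.53448857]
T [0.39382533 1.51338169]
Tp [0.33140475 1.59251268]
Tp [0.4121294  1.59118889]
53.1
```

Run:
```python
from h import *
b=bot.read_camera("scene")[:,:,::-1]
cv2.imwrite("pics/a3.png",np.hstack([cv2.resize(b[130:310,160:400],(400,300),interpolation=2),cv2.resize(b[180:255,200:300],(400,300),interpolation=2)]))
for w in(1.4,1.5,1.6):
    P=AX+.075*(np.sin(w)*X+np.cos(w)*Z); print(w,(proj(P,"scene")-[200,180])*4+[400,0])
st()
```

```text
1.4 [[586.81496557 131.34239322]]
1.5 [[587.27168761 140.39471794]]
1.6 [[587.6017849  148.77954601]]
 53.15 [0.4994 0.1712 0.146 ] [ 1.02 -1.09  3.09] [-0.123 -0.233  0.054] 0.0107 24.4
```

View pics/a3.png

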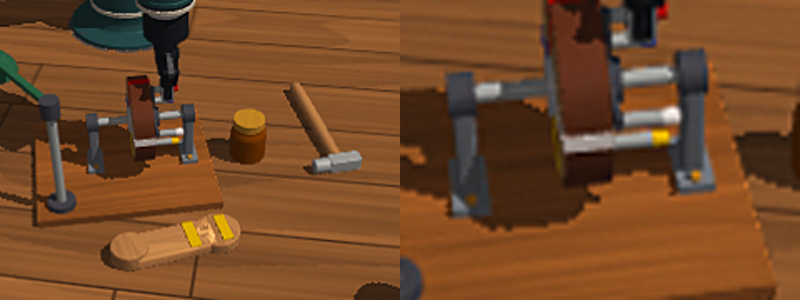

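The white stripe is at about (588,141), which puts the wheel at about 1.50. The red pin is held in the fingers, the lamp is swung clear, and the jar, hammer and sole have not moved.

```bash
python3 -c "
from workcell import bot
print(bot.finish_job())"
```

```text
the job is handed in; nothing more can be done
None
```

The job is handed in: the lamp is swung clear (to about 1.55 rad), and the wheel is held by its red pin at about 1.50 rad with the heavy side down, an angle my torque readings put between about 1.45 and 1.59.

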